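# Push the empty tin through the recycling caddy's flap

### The arm

A 6-joint arm with a two-finger parallel gripper is mounted at the origin on the work surface. World frame = base frame: x ahead of the robot, y to its left, z up, the work surface at z = 0. Lengths are in m, angles in degrees, forces in N, time in s.
With the tool pointing down it reaches from about 0.375 to 0.75 m from the base axis. Payload 9 kg.
Tool frame: the origin (TCP) lies where the fingers leave the gripper's body, on its centre line; the fingertips stand 73 mm ahead of it and the grasp point (between the pads) lies 54 mm ahead of it (robot.tip_reach is the distance from the TCP to the fingertips, in m); z points along the fingers, y is the direction in which the jaws open and shut (so a half turn about z gives the same grasp; the last joint's range is limited). The gripper opens to 85 mm and grips with 20 to 120 N. Pads are 22 mm wide; open, the fingers measure 114 mm over their backs; the gripper's body (76 mm by 85 mm) begins 54 mm behind the grasp point. The pads swing forward as they close: fully open they stand 13 mm farther back than shut.
Start: joints at [63.73, 5.964, 5.575, 89.605, 0, 77.527], TCP at [0.143, 0.583, 0.304] pointing down, gripper open.
Joint ranges: [-171.21, 171.21], [-48.23, 106.86], [-62.78, 66.21], [-105.2, 120.99], [-86.42, 89.51], [-180, 180]. Speed limits (degrees/s): [127.2, 127.2, 147.25, 180, 180, 180].

### API

Orientations are given as [roll, pitch, yaw] about the fixed x, y, z axes, in that order (R = Rz(yaw) Ry(pitch) Rx(roll)).
In Python, from plant import robot gives the robot as it stands. Calls block until the motion is done:
- robot.move_pose(position, orientation): joint-space move of the TCP to a pose.
- robot.line_to(position, vel=0.15, rotation=None, guard=None): straight line of the TCP; rotation=None keeps the orientation; vel is the mean speed in m/s. With guard (N) it stops when the force on the tool has changed by that much, and returns True; else False.
- robot.goto_joints(angles): joint-space move.
- robot.set_gripper(opening): finger opening in m; the grip force is fixed at half the most; returns when the fingers have stopped.
- robot.pause(seconds).
- robot.ik(position, orientation): joint angles nearest the present ones, or None.
- robot.observe(): the state.
- robot.grab_frame(name): name is "side" or "top"; returns the picture (400x640x3 uint8, blue, green, red); there is no depth.
- robot.get_calibration(name): a dict with "vertical_fov" (degrees; the focal length in pixels is half the picture's height over the tangent of half this angle, whatever the lens; pixels are square), "cx", "cy" (the principal point, pixels), "k1" (the pictures are not rectified: a ray, as slopes to the right and down, at radius r is drawn at 1 + k1 r^2 times it, then the intrinsics apply), "rvec" (rotation vector, rad) and "tvec" (3), from world to camera coordinates, as OpenCV has them. Camera axes: x right, y down, z forward; pixel columns grow to the right and rows downward; lengths in m; the calibration is good to about 2 mm. A picture is of the moment at which its call begins. get_calibration takes no time and is no camera call.
A pose or a line that the arm cannot do raises robot.IKError and nothing moves.
- robot.job_done(): hands the job in, once; it reports no verdict.
The state is a dict: "time": time; "q": joint angles; "qvel": joint speeds; "joint_torque": joint torques, N m; "tool_pos": TCP position; "tcp_rot": TCP orientation; "ft_force": force on the tool from outside, world axes, zero at the start; "torque": the same for the moment, N m; "gripper_width": finger opening in m.
Only numpy, scipy, OpenCV 4.12 (cv2) and the standard library are available. Lean on these libraries where they do the work, as an engineer would, in place of code of your own. Each camera call takes 0.05 s, during which the arm holds its last target. There are 200 camera calls.

### The job

Put the empty red tin away in the recycling caddy without picking it up: with one finger push the caddy's self-closing flap inward and keep it open, and with the other finger push the tin along the ledge and over its far edge, so that it drops into the caddy. The tin must not be used to shove the flap open, and must never be lifted. Then draw back so that the flap falls shut, and leave the oil bottle and the salt and pepper jars where they stand.

Things in the scene. Friction and masses are not known exactly. Their poses are not given: they have to be found in the camera images.
- caddy: White recycling caddy, fixed, hollow: 270 mm deep (its x, -145 to +125), 240 mm wide (y -120 to +120). Origin on the counter straight below the middle of the sill; x points level from the ledge in towards the flap, z up. The front (x < 0) is a level light-wood ledge 130 mm above the counter. Past the sill (x > 0) is the mouth, closed by the flap, with 8 mm side cheeks at both ends of y.
- sill (a point): Middle of the sill, the far edge of the ledge's top surface, 130 mm above the counter; axes as the caddy's. With the flap open, a tin pushed past it by more than half its width tips into the caddy, whose inner floor is 124 mm lower.
- rod (a point): Middle of the flap's hinge rod, 6 mm thick, along the caddy's y: 75 mm past the sill, 50 mm above the ledge. Behind it a hood, its roof 56 mm above the ledge. With the flap pushed in, the mouth is open from above between sill and rod: fingers pointing straight down, tips just above ledge height, can move in from the ledge to 65 mm past the sill.
- flap (a joint): Angle (rad) of the black flap, 222 x 87 x 3 mm, hinged at its upper edge. 0 = shut, sloping up 34 degrees from sill to rod; grows as the lower edge swings in, away from the ledge; stop at 0.95. A spring shuts it. A fingertip 8 mm above the ledge meets it 10 mm past the sill, pushes with 1 to 3 N, and holds it at about 0.65 rad when its front is 60 mm past the sill.
- flap_edge (a point): Middle of the flap's lower (free) edge, marked by a yellow stripe; moves with the flap.
- tin: Empty round food tin, red with bright metal rims and top, 48 mm diameter, 28 mm high, about 40 g, standing on the ledge 45 to 75 mm before the sill and up to 45 mm to either side of its middle. Origin at the centre of its underside, z axis up.
- oil: Bystander: green oil bottle with yellow label, 56 mm diameter, 190 mm high, on the counter beside the caddy. Origin at the centre of its underside.
- pepper: Bystander: dark brown pepper jar, 42 mm diameter, 100 mm high, on the counter beside the caddy. Origin at the centre of its underside.
- salt: Bystander: white salt jar with steel cap, 42 mm diameter, 100 mm high, on the counter beside the caddy. Origin at the centre of its underside.

How it is judged:
By the outcome, as a careful person would: the job done as asked, in the order asked, and still so for the second after the job is handed in, with the robot touching nothing.
It also fails if it takes over 38 s, if anything falls off the work surface, if the arm or the gripper's body presses on something with over 40 N, if the wrist force passes 120 N, or if a joint passes its speed limit or range.

## Working session

There is one attempt and no reset: what is moved stays moved. The work goes in short steps, each a Python script; the robot and the scene stay as the last script left them, time stands still between calls to the robot, and variables do not carry over. Pictures are saved under pics/ and viewed, about 8 in all and at most 12, crops included, and the job is handed in when it is done.

```bash
ls; mkdir -p pics
python3 - <<'E'
from plant import robot
import cv2
for n in("side","top"):
    cv2.imwrite(f"pics/{n}0.png",robot.grab_frame(n)); print(n,robot.get_calibration(n))
print(robot.observe(),robot.tip_reach)
E
```

```text
pics
side {'vertical_fov': 47.42701945324616, 'cx': 329.90946966121504, 'cy': 197.74544701143486, 'k1': -0.0811576879981487, 'rvec': array([ 2.29576431,  1.60719569, -0.32026526]), 'tvec': array([-0.2414477 , -0.42393934,  1.30148822])}
top {'vertical_fov': 50.70857654279229, 'cx': 328.85169684674446, 'cy': 203.08486297854014, 'k1': -0.11023950070958854, 'rvec': array([ 2.19180438, -2.01510819,  0.22025615]), 'tvec': array([0.00762982, 0.58588636, 1.07630447])}
{'time': 0.1, 'q': array([ 6.37298138e+01,  5.99469291e+00,  5.53117761e+00,  8.96042632e+01,
       -4.39271344e-04,  7.75252655e+01]), 'qvel': array([-0.00732681, -0.03537937,  0.15348634, -0.01528272,  0.04118575,
       -0.00049757]), 'joint_torque': array([ 5.60142726e-03, -5.58212256e+01,  5.04718173e+01,  1.32690321e-02,
       -3.31155243e-04,  1.84082415e-05]), 'tool_pos': array([0.14298428, 0.58249421, 0.30320194]), 'tcp_rot': array([-1.79933727e+02, -1.42118682e-02,  1.66204540e+02]), 'ft_force': array([-0.32030765, -0.28051136, -0.44784069]), 'torque': array([-0.00846528,  0.01161735, -0.04907929]), 'gripper_width': 0.08524903486341248} 0.0726
```

View pics/top0.png

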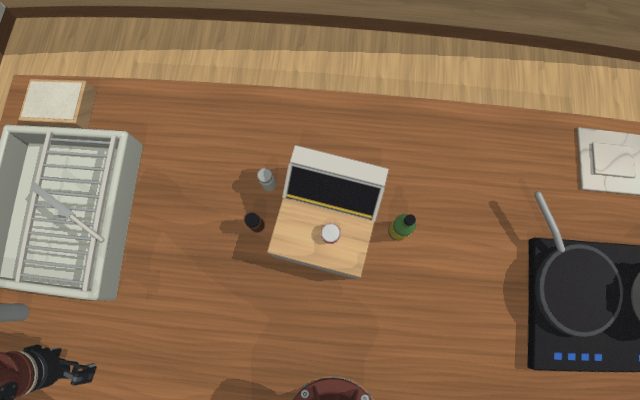

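View pics/side0.png

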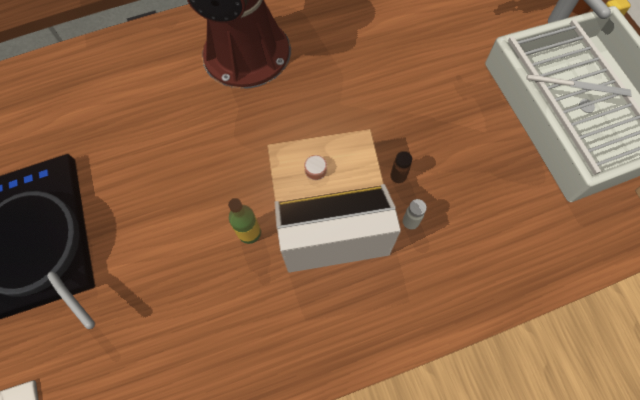

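The top view shows the ledge corners at about (269,253) and (361,277), the tin at (331,233), pepper at (255,222), salt at (265,180) and oil at (402,227). The side view has the tin at (315,166). I'll enlarge both for exact corners.

Run:
```python
import cv2
a=cv2.imread("pics/top0.png")[140:290,230:420]; b=cv2.imread("pics/side0.png")[120:275,225:430]
cv2.imwrite("pics/topc.png",cv2.resize(a,None,fx=4,fy=4,interpolation=cv2.INTER_CUBIC))
cv2.imwrite("pics/sidec.png",cv2.resize(b,None,fx=3.8,fy=3.8,interpolation=cv2.INTER_CUBIC))
```

```text
(no output)
```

View pics/topc.png

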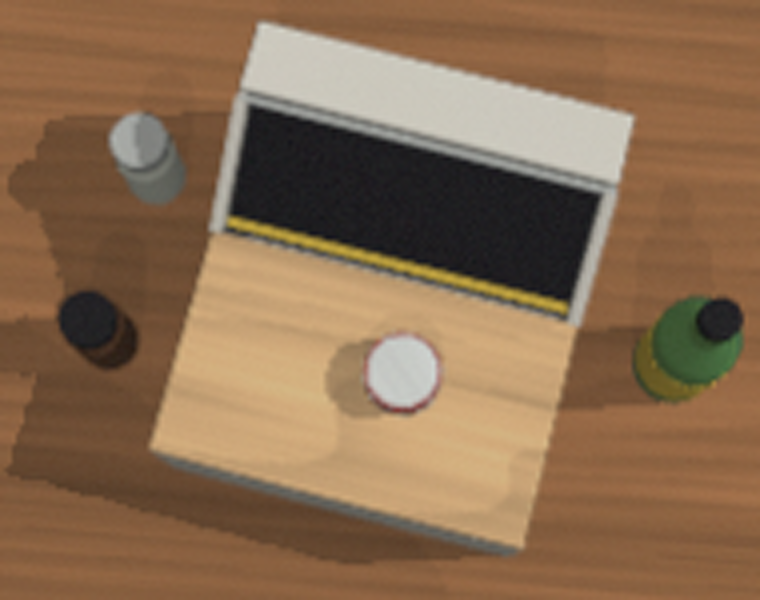

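View pics/sidec.png

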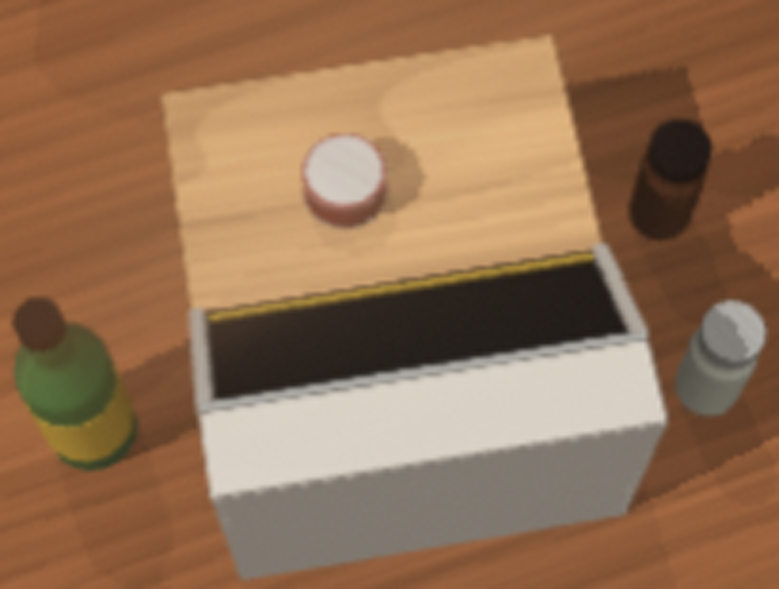

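Top crop: ledge front corners (151,450) and (523,548), sill ends (213,233) and (576,324), hood back corners (260,23) and (634,117), tin top (403,371). Side crop, same order: (553,36), (163,97); (598,245), (192,310); (664,423), (213,497); tin top (344,172). I'll fit the pose from these.

```bash
cat > h.py <<'E'
import numpy as np, cv2
from plant import robot
from scipy.optimize import least_squares
def project(n,P):
    c=robot.get_calibration(n); f=200/np.tan(np.radians(c["vertical_fov"]/2))
    K=np.array([[f,0,c["cx"]],[0,f,c["cy"]],[0,0,1.]])
    return cv2.projectPoints(np.float64(P).reshape(-1,1,3),c["rvec"],c["tvec"],K,np.array([c["k1"],0,0,0]))[0][:,0]
def Rz(a): c,s=np.cos(a),np.sin(a); return np.array([[c,-s,0],[s,c,0],[0,0,1]])
E
python3 - <<'E'
from h import *
top=lambda p:(np.array(p)+.5)/4-.5+[230,140]
side=lambda p:(np.array(p)+.5)/3.8-.5+[225,120]
L=np.array([[-145,120,130],[-145,-120,130],[0,120,130],[0,-120,130],[125,120,186],[125,-120,186]])/1e3
T=top([(151,450),(523,548),(213,233),(576,324),(260,23),(634,117)])
S=side([(553,36),(163,97),(598,245),(192,310),(664,423),(213,497)])
def res(v,w=(1,1)):
    P=L@Rz(v[2]).T+[v[0],v[1],0]
    return np.r_[w[0]*(project("top",P)-T).ravel(),w[1]*(project("side",P)-S).ravel()]
for w in((1,1),(1,0),(0,1)):
    s=least_squares(lambda v:res(v,w),[.55,0,0]);print(w,s.x[:2],np.degrees(s.x[2]),np.abs(s.fun).max())
    if w==(1,1): v=s.x;print(s.fun.reshape(-1,2).round(1).tolist())
for n,a,b,z in(("tin",(403,371),(344,172),.158),("pepper",(90,318),(682,148),.1),("salt",(138,138),(735,330),.1),("oil",(720,318),(38,310),.19)):
    for nm,wt in(("both",(1,1)),("top",(1,0)),("side",(0,1))):
        s=least_squares(lambda q:np.r_[wt[0]*(project("top",[*q,z])[0]-top(a)),wt[1]*(project("side",[*q,z])[0]-side(b))],[.5,0])
        c=Rz(v[2]).T@(np.r_[s.x,0]-[v[0],v[1],0]); print(n,nm,s.x.round(4),"caddy",c[:2].round(4),np.abs(s.fun).max().round(2))
E
```

```text
(1, 1) [0.55402331 0.05494369] -10.02902833937217 1.6643249324185376
[[-0.4, -0.3], [0.4, 0.3], [0.3, -1.0], [1.1, 0.1], [0.3, -1.0], [0.9, -0.7], [-0.2, -1.0], [-0.6, -1.3], [1.7, 0.2], [-0.2, 0.7], [1.1, -1.4], [-0.7, -0.5]]
(1, 0) [0.55293065 0.05594893] -9.811510292885142 0.7067098178986271
(0, 1) [0.55495412 0.05416663] -10.193767885189649 1.534697879372743
tin both [0.4912 0.0446] caddy [-0.0601 -0.0211] 0.51
tin top [0.4901 0.0455] caddy [-0.0613 -0.0205] 0.0
tin side [0.4922 0.0439] caddy [-0.0589 -0.0217] 0.0
pepper both [0.5177 0.2514] caddy [-0.07    0.1872] 0.67
pepper top [0.5159 0.2512] caddy [-0.0717  0.1866] 0.0
pepper side [0.5192 0.2514] caddy [-0.0685  0.1874] 0.0
salt both [0.6394 0.2333] caddy [0.053  0.1905] 0.31
salt top [0.6392 0.2341] caddy [0.0526 0.1913] 0.0
salt side [0.6396 0.2327] caddy [0.0533 0.1899] 0.0
oil both [ 0.5308 -0.1404] caddy [ 0.0111 -0.1965] 0.84
oil top [ 0.5328 -0.1404] caddy [ 0.0131 -0.196 ] 0.0
oil side [ 0.5291 -0.1406] caddy [ 0.0095 -0.1969] 0.0
```

Both views agree within about 2 mm. The caddy is at (0.554, 0.055) with yaw −10°, and the tin at caddy (−60, −21), which is inside its stated range.

Plan: point the jaw axis along caddy x, 62 mm open, straddling the tin. In one straight push the front finger leads the tin by about 28 mm and opens the flap, while the rear finger pushes the tin over the sill. First I'll move above the ledge and touch off its height.

```bash
cat >> h.py <<'E'
C=np.array([.5540,.0549,0]); YAW=-10.03
W=lambda x,y,z: C+Rz(np.radians(YAW))@np.array([x,y,z])
def st(t=""):
    o=robot.observe(); c=Rz(np.radians(YAW)).T@(o["tool_pos"]-C)
    print(t,"t",round(o["time"],2),"caddy",c.round(4),"rot",o["tcp_rot"].round(1),"F",o["ft_force"].round(1),"w",round(o["gripper_width"],4)); return o
E
python3 - <<'E'
from h import *
p=W(-.0602,-.0211,.320)
best=[]
q0=robot.observe()["q"]
for psi in(80-.03,-100-.03):
    q=robot.ik(p,[180,0,psi]); print(psi,None if q is None else np.round(q,1))
    if q is not None: best.append((np.abs(np.array(q)-q0).max(),psi))
psi=min(best)[1]
robot.set_gripper(.062); robot.move_pose(p,[180,0,psi]); st("above")
robot.line_to(W(-.0602,-.0211,.245),vel=.1); st("pre"); 
cv2.imwrite("pics/pre.png",np.hstack([robot.grab_frame("top")[130:300,240:400],robot.grab_frame("side")[100:270,240:400]]).repeat(2,0).repeat(2,1))
E
```

```text
79.97 [-10.  -12.5 -10.6  91.9   0.   90. ]
-100.03 [-10.  -12.5 -10.6  91.9   0.  -90. ]
above t 2.75 caddy [-0.0603 -0.0205  0.32  ] rot [180.  -0.  80.] F [-0.4 -0.1 -0.7] w 0.062
pre t 3.65 caddy [-0.06   -0.0211  0.2457] rot [179.9   0.   80. ] F [-0.2 -0.5 -0.1] w 0.0619
```

View pics/pre.png

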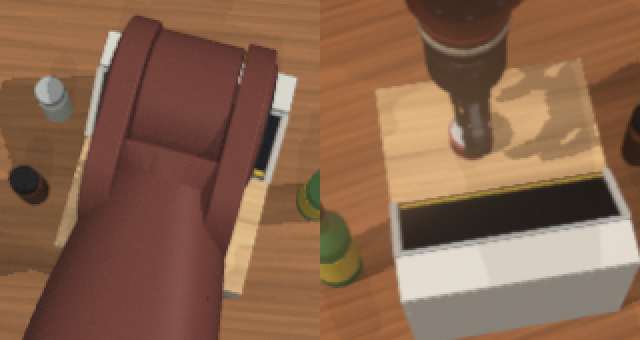

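In the side view the gripper is centred over the tin, with the front finger near (478,130). The top view is hidden by the arm. Now a guarded descent onto the ledge.

Run:
```python
from h import *
robot.line_to(W(-.0602,-.0211,.220),vel=.08); robot.pause(.2); st("mid")
g=robot.line_to(W(-.0602,-.0211,.186),vel=.025,guard=4); o=st(f"touch {g}")
if g:
    z=o["tool_pos"][2]; robot.line_to(W(-.0602,-.0211,z+.0075),vel=.05); robot.pause(.2); st("up")
cv2.imwrite("pics/str.png",cv2.resize(robot.grab_frame("side")[110:240,250:400],None,fx=4,fy=4))
```

```text
mid t 4.41 caddy [-0.06   -0.0211  0.2204] rot [180.  -0.  80.] F [0.1 0.3 0.6] w 0.0621
touch True t 5.31 caddy [-0.0603 -0.0211  0.1971] rot [-180.    0.   80.] F [-2.4 -0.2  7. ] w 0.0619
up t 5.82 caddy [-0.0603 -0.0211  0.2043] rot [-179.9   -0.    80. ] F [-0.6  0.4  0.2] w 0.062
```

View pics/str.png

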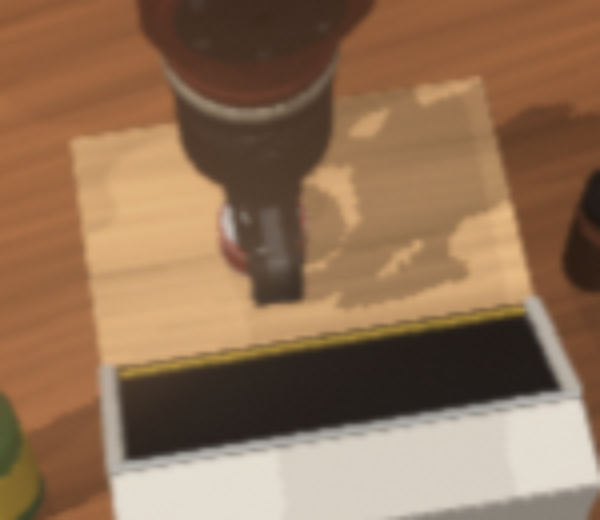

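The touch gives a tip reach of 67 mm at this opening, which is plausible (73 shut, about 60 open). The front finger stands in front of the tin at about (276,300). I'll push slowly and look before the tin reaches its tipping point.

Run:
```python
from h import *
z=.2045
for x in(-.035,-.005):
    print(robot.line_to(W(x,-.0211,z),vel=.03,guard=12)); st()
cv2.imwrite("pics/push1.png",cv2.resize(robot.grab_frame("side")[120:250,250:400],None,fx=4,fy=4))
```

```text
False
 t 6.86 caddy [-0.0351 -0.0211  0.2045] rot [-179.9    0.    80. ] F [ 0.2 -0.1 -0.3] w 0.0623
False
 t 8.01 caddy [-0.005  -0.0211  0.2045] rot [-179.9    0.    80. ] F [-0.9 -0.1  0.3] w 0.0617
```

View pics/push1.png

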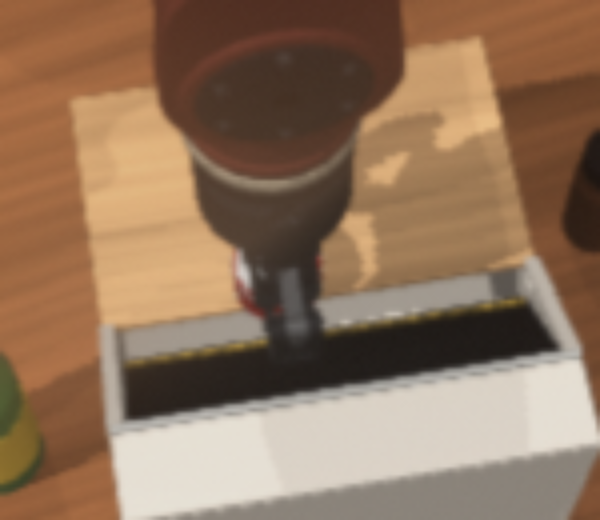

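The flap is held open by the front finger near (290,345), and the tin trails clear of it with its left edge at about (245,285). I'll carry on over the sill.

Run:
```python
from h import *
z=.2045
for x in(.008,.0175):
    print(robot.line_to(W(x,-.0211,z),vel=.02,guard=12)); st()
robot.pause(.5);st()
cv2.imwrite("pics/push2.png",cv2.resize(robot.grab_frame("side")[120:250,250:400],None,fx=4,fy=4))
```

```text
False
 t 8.86 caddy [ 0.0081 -0.0211  0.2045] rot [-179.9    0.    80. ] F [0.4 1.  0.2] w 0.062
True
 t 9.25 caddy [ 0.014  -0.0211  0.2046] rot [-179.8    0.    80. ] F [-4.   0.4  5.5] w 0.062
 t 9.75 caddy [ 0.014  -0.0211  0.2045] rot [-179.8    0.    80. ] F [-4.6  0.1  6.1] w 0.0619
```

View pics/push2.png

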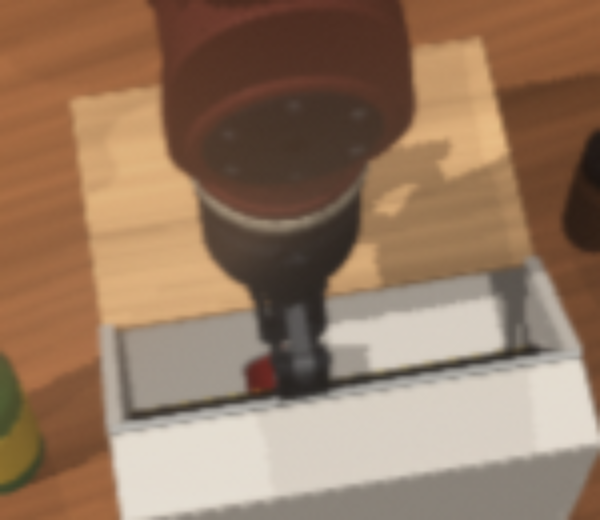

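The tin is off the ledge, showing red at (262,375) inside the mouth, but the guard tripped at about 12 N. I'll work out where that red patch lies before drawing back.

Run:
```python
from h import *
f=robot.grab_frame("side"); st()
m=cv2.inRange(cv2.cvtColor(f,cv2.COLOR_BGR2HSV),(0,130,60),(8,255,255))|cv2.inRange(cv2.cvtColor(f,cv2.COLOR_BGR2HSV),(172,130,60),(180,255,255))
m[:205]=0;m[226:]=0;m[:,:300]=0;m[:,335:]=0
ys,xs=np.nonzero(m);print("red",len(xs),xs.min(),xs.max(),ys.min(),ys.max())
for uv in((xs.min(),ys.mean()),(xs.mean(),ys.min()),(xs.mean(),ys.max())):
    for z in(.006,.034,.06,.09,.12):
        s=least_squares(lambda q:project("side",[*q,z])[0]-uv,[.55,0])
        print(np.round(uv,1),z,(Rz(np.radians(YAW)).T@(np.r_[s.x,0]-C))[:2].round(3))
cv2.imwrite("pics/push3.png",cv2.resize(f[190:230,295:355],None,fx=12,fy=12,interpolation=cv2.INTER_CUBIC))
```

```text
t 9.85 caddy [ 0.014  -0.021   0.2046] rot [-179.8    0.    80. ] F [-3.2  0.1  6.1] w 0.062
red 40 312 318 210 217
[312.  213.6] 0.006 [-0.006 -0.043]
[312.  213.6] 0.034 [ 0.004 -0.043]
[312.  213.6] 0.06 [ 0.014 -0.044]
[312.  213.6] 0.09 [ 0.025 -0.045]
[312.  213.6] 0.12 [ 0.037 -0.045]
[314.9 210. ] 0.006 [-0.014 -0.034]
[314.9 210. ] 0.034 [-0.004 -0.035]
[314.9 210. ] 0.06 [ 0.006 -0.036]
[314.9 210. ] 0.09 [ 0.018 -0.037]
[314.9 210. ] 0.12 [ 0.029 -0.038]
[314.9 217. ] 0.006 [ 0.004 -0.037]
[314.9 217. ] 0.034 [ 0.014 -0.038]
[314.9 217. ] 0.06 [ 0.023 -0.039]
[314.9 217. ] 0.09 [ 0.034 -0.039]
[314.9 217. ] 0.12 [ 0.045 -0.04 ]
```

View pics/push3.png

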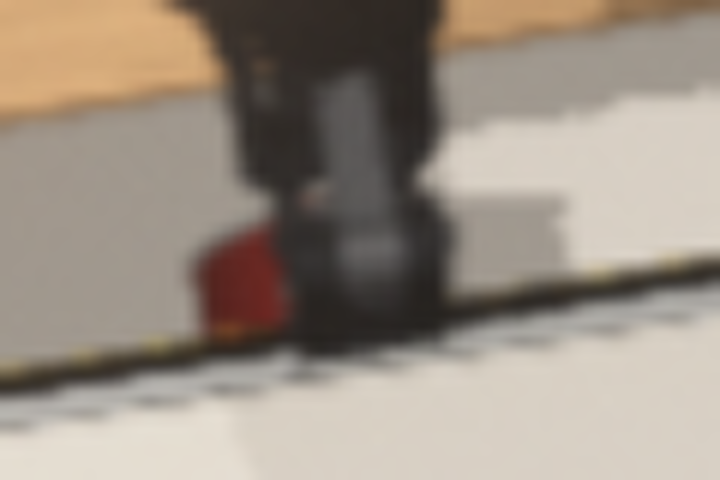

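The red patch fits a tin on its rim on the caddy floor, near the front wall. The trip is probably the knuckle meeting the hinge rod, since the force is back and upward and only about 6 N. To check that the tin is free of the finger, I'll back off 4 mm and see whether the patch moves.

Run:
```python
from h import *
def red():
    f=robot.grab_frame("side"); h=cv2.cvtColor(f,cv2.COLOR_BGR2HSV)
    m=cv2.inRange(h,(0,130,60),(8,255,255))|cv2.inRange(h,(172,130,60),(180,255,255))
    m[:205]=0;m[226:]=0;m[:,:300]=0;m[:,335:]=0
    ys,xs=np.nonzero(m);print("red",len(xs),xs.min(),xs.max(),ys.min(),ys.max()); return f
robot.line_to(W(.010,-.0211,.2045),vel=.02); robot.pause(.2); st(); red()
robot.line_to(W(.010,-.0211,.2085),vel=.02); robot.pause(.2); st(); f=red()
cv2.imwrite("pics/push4.png",cv2.resize(f[180:230,285:360],None,fx=10,fy=10,interpolation=cv2.INTER_CUBIC))
```

```text
t 10.38 caddy [ 0.0101 -0.0211  0.2045] rot [-179.7    0.    80. ] F [-0.5  0.1  3.2] w 0.0622
red 20 312 317 210 213
 t 10.97 caddy [ 0.01   -0.0211  0.2085] rot [-179.7   -0.    80. ] F [-2.2  0.1  0.4] w 0.062
red 8 313 317 210 211
```

View pics/push4.png

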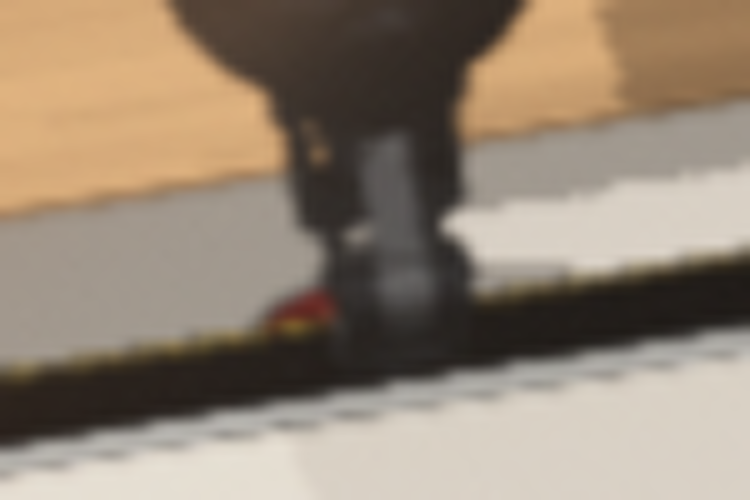

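The patch's top edge stays at row 210 while the flap edge simply covers more of it. So the tin is down in the caddy and free of the finger. I'll draw back slowly, lift and clear the view.

Run:
```python
from h import *
robot.line_to(W(-.060,-.0211,.2085),vel=.035); st("back")
robot.line_to(W(-.060,-.0211,.320),vel=.12); st("up")
robot.goto_joints([63.73,5.964,5.575,89.605,0,77.527]); robot.pause(.3); st("home")
t=robot.grab_frame("top");s=robot.grab_frame("side")
cv2.imwrite("pics/end.png",np.hstack([cv2.resize(t[135:290,225:425],None,fx=2,fy=2),cv2.resize(s[120:275,225:425],None,fx=2,fy=2)]))
for n,a in(("top",t),("side",s)):
    b=cv2.imread(f"pics/{n}0.png"); d=cv2.absdiff(a,b).max(2)[120:290,225:430]; ys,xs=np.nonzero(d>40); print(n,len(xs),(xs.min()+225,xs.max()+225,ys.min()+120,ys.max()+120) if len(xs) else "")
```

```text
back t 13.18 caddy [-0.0599 -0.0211  0.2085] rot [-179.7    0.    80. ] F [-0.2 -0.2 -0.4] w 0.0625
up t 14.26 caddy [-0.0603 -0.0211  0.3192] rot [-179.6    0.    80. ] F [-0.1  0.4 -0.6] w 0.0623
home t 16.84 caddy [-0.4962  0.4481  0.304 ] rot [180.    0.  166.2] F [ 0.1 -0.1  0.1] w 0.0621
top 463 (np.int64(312), np.int64(345), np.int64(208), np.int64(243))
side 482 (np.int64(305), np.int64(335), np.int64(156), np.int64(179))
```

View pics/end.png

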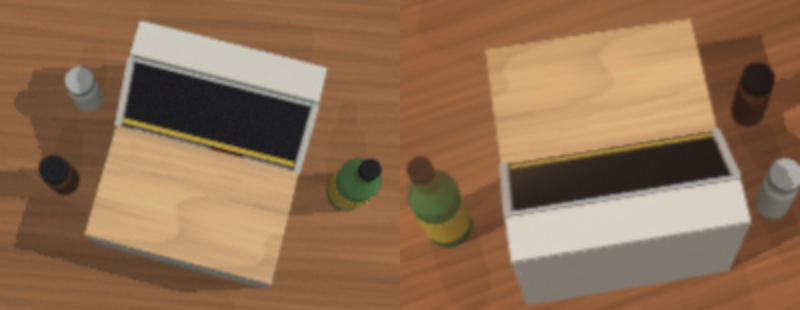

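Flap shut, ledge empty and jars unmoved. However, a sliver of red shows at the sill gap in the top view, about (228,152). I'll check whether the stripe is back exactly where it was and where that red lies, using my last picture.

Run:
```python
from h import *
t=robot.grab_frame("top"); s=robot.grab_frame("side"); b=cv2.imread("pics/top0.png"); s0=cv2.imread("pics/side0.png")
def yel(a,c):
    x0,x1,y0,y1=c; h=cv2.cvtColor(a,cv2.COLOR_BGR2HSV)[y0:y1,x0:x1]; ys,xs=np.nonzero(cv2.inRange(h,(22,150,80),(35,255,255))); return len(xs),(np.polyfit(xs,ys,1)).round(3)
print("stripe top",yel(b,(284,376,190,222)),yel(t,(284,376,190,222)))
print("stripe side",yel(s0,(275,385,180,206)),yel(s,(275,385,180,206)))
d=t.astype(int); m=(d[...,2]-d[...,1]>35)&(cv2.absdiff(t,b).max(2)>25); m[:203]=0;m[216:]=0;m[:,:300]=0;m[:,360:]=0
ys,xs=np.nonzero(m); print("red",len(xs),xs.min(),xs.max(),ys.min(),ys.max())
for uv in((xs.min(),ys[xs.argmin()]),(xs.mean(),ys.mean()),(xs.max(),ys[xs.argmax()])):
    for z in(.006,.034,.054,.13):
        q=least_squares(lambda q:project("top",[*q,z])[0]-uv,[.55,0]).x
        print(np.round(uv,1),z,(Rz(np.radians(YAW)).T@(np.r_[q,0]-C))[:2].round(3))
cv2.imwrite("pics/end2.png",np.vstack([cv2.resize(a[190:225,295:365],None,fx=8,fy=8,interpolation=cv2.INTER_CUBIC) for a in(b,t)]))
```

```text
stripe top (250, array([0.258, 4.038])) (251, array([0.258, 4.043]))
stripe side (6, array([-0.167, 24.287])) (7, array([-0.164, 24.21 ]))
red 19 331 343 209 212
[331 209] 0.006 [ 0.026 -0.   ]
[331 209] 0.034 [ 0.02  -0.002]
[331 209] 0.054 [ 0.016 -0.002]
[331 209] 0.13 [ 0.001 -0.006]
[337.1 210.8] 0.006 [ 0.025 -0.018]
[337.1 210.8] 0.034 [ 0.019 -0.019]
[337.1 210.8] 0.054 [ 0.015 -0.02 ]
[337.1 210.8] 0.13 [ 0.    -0.022]
[343 212] 0.006 [ 0.026 -0.035]
[343 212] 0.034 [ 0.02  -0.036]
[343 212] 0.054 [ 0.016 -0.036]
[343 212] 0.13 [ 0.001 -0.037]
```

View pics/end2.png

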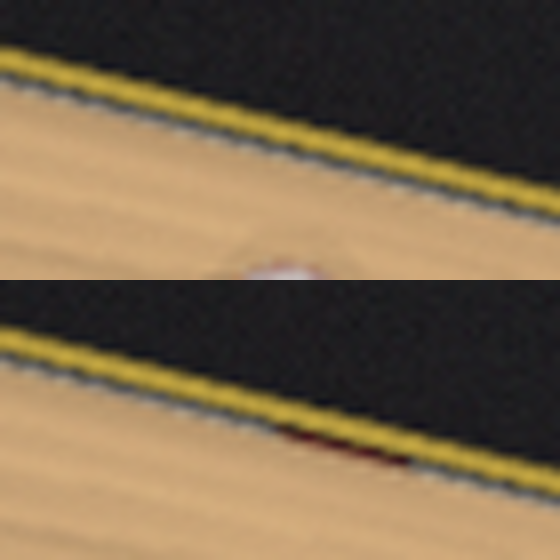

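The stripe is back on its original line to within 0.1 px. The red is the tin seen through the slit. Read together, the two views put it on its rim on the caddy floor near the front wall. Handing in.

Run:
```python
from plant import robot
print(robot.observe()["time"]); robot.job_done()
```

```text
17.0417
the job is handed in; nothing more can be done
```

The red tin is in the recycling caddy, the flap is shut, and the job was handed in at 17.0 s of the 38 s allowed.

**What I did:** I lined the jaws up with the push direction, 62 mm open, with one finger on each side of the tin. In one slow, straight push the front finger opened and held the flap, about 28 mm ahead of the tin. The rear finger slid the tin along the ledge until it dropped over the sill; it was never gripped or lifted. Then I drew straight back and sent the arm to its start pose.

**Last checks:**
- **Flap:** the yellow stripe is back on its original line in the top view, to within 0.1 px. The side view had too few stripe pixels to add much.
- **Ledge and jars:** the ledge is empty. Within the crop around the caddy, pictures before and after differ only where the tin stood and at the sill gap. The oil, salt and pepper show no movement.
- **Contact:** the robot is touching nothing, with forces near zero.

**What did not go as planned:**
- **Early stop:** the push stopped about 3.5 mm early when the 12 N force guard tripped, leaving a steady force of 4 to 6 N. It was probably the finger's knuckle meeting the hinge rod, but I did not confirm that. The tin was already in.
- **Tin's resting position:** a sliver of red shows through the slit under the shut flap. Both views suggest the tin rests on its rim on the caddy floor by the front wall, but I could not see it directly.

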